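# Snap the bearing cover home

## Robot

A 6-joint arm with a two-finger parallel gripper is mounted at the origin on a cart in front of the work surface, level with it; the furniture and walls round the work are solid. World frame = base frame: x ahead of the robot, y to its left, z up, the work surface at z = 0. Lengths are in mm, angles in rad, forces in N, time in s.
With the tool pointing down it reaches from about 275 to 750 mm from the base axis. Payload 10.2 kg.
Tool frame: the origin (TCP) lies midway between the tips of the shut fingers; the grasp point (between the pads) lies 19 mm behind it (ctrl.tcp_to_grasp is the z of the grasp point in the tool frame, in mm); z points along the fingers, y is the direction in which the jaws open and shut (so a half turn about z gives the same grasp; the last joint's range is limited). The gripper opens to 85 mm and grips with 20 to 120 N. Pads are 22 mm wide; open, the fingers measure 114 mm over their backs; the gripper's body (76 mm by 85 mm) begins 54 mm behind the grasp point. The pads swing forward as they close: fully open they stand 13 mm farther back than shut.
Start: joints at [0.947, 0.313, 1.498, -0, 1.331, -0.223], TCP at [204.844, 483.394, 231.294] pointing down, gripper open.
Joint ranges: [-2.94, 2.94], [-0.97, 2.17], [0.19, 2.56], [-1.23, 4.37], [0.02, 3.11], [-2.88, 2.88]. Speed limits (rad/s): [2.39, 2.39, 3.01, 3.14, 3.14, 3.14].

## Interface

Orientations are given as a unit quaternion [w, x, y, z].
In Python, from rig import sensors, capture, order, ctrl gives the robot as it stands. The module is installed in compiled form; this text tells all that it offers.
- The arm moves only by the tool play_rows, never from a script. Its argument "deltas" is a list of rows, each a list of 7 numbers: the shift along the world's x, y, z in units of 40 mm (1.0 is 40 mm), then the turn, a rotation vector about the world's x, y, z in units of 6 degrees (1.0 is 6 degrees), then the opening, from -1 (shut) to 1 (fully open). A call has 1 to 8 rows; each row shifts and turns the commanded pose from where the row before left it; what a row does not reach is not made up. A row lasts 1/12 s, in which the tool goes at most 41.7 mm and 7.16 degrees, less where a joint would pass 70% of its speed; a pose out of reach is approached as far as the arm can. A call is refused whole if a number of a shift passes 1 or a number of a turn 1, either way. A call with a gripper value outside its range is refused whole. The fingers move at their own pace and stop on an object; "squeeze" is the grip in N (left out, the last holds). Time passes only in rows, so rows that do not move let the fingers close. It gives the time, the measured TCP pose, the force and the opening at its end, in the units of the state.
- sensors.sense(): the state, without advancing time (a new reading comes with each control period).
- capture(name): name is "scene" or "top" or "wrist"; returns a dict with "pixels" (480x640x3 uint8, red, green, blue), "z_map" (480x640 float32, mm along the optical axis (not along the pixel's ray), 0 where there is no reading), "fx", "fy", "cx", "cy" (pixels), "k1" (the pictures are not rectified: a ray, as slopes to the right and down, at radius r is drawn at 1 + k1 r^2 times it, then the intrinsics apply), "eye" and "rotation" of the camera in the world; the wrist camera has in their place "tool_from_camera" (4x4, takes a point from camera to tool coordinates, whose origin is the TCP and whose axes are the flange's). Camera axes: x right, y down, z forward; pixel columns grow to the right and rows downward; lengths in mm; the calibration is good to about 2 mm. A picture is of the moment at which its call begins: read the wrist's pose just before it.
- order.finish_job(): hands the job in, once; it reports no verdict.
The state is a dict: "time_s": time; "joints": joint angles; "dq": joint speeds; "tau": joint torques, N m; "eef_pos": TCP position; "ee_rot": TCP orientation; "force": force on the tool from outside, world axes, zero at the start; "wrist_torque": the same for the moment, N m; "grip_width": opening from 0.0 (shut) to 1.0 (fully open).
Only numpy, scipy, OpenCV 4.12 (cv2) and the standard library are available. Lean on these libraries where they do the work, as an engineer would, in place of code of your own. Each camera call takes 0.05 s, during which the arm holds its last target. There are 200 camera calls.

## Task

One of the two bearing units still has its round black cover standing proud of the housing. Pick up the steel seating tool by its handle, set its flat face squarely and centrally on that cover and press straight down until the cover clicks fully home; use only the tool on the cover and leave the finished unit alone. Then stand the tool upright on the worktop again and let go.

Things in the scene. Friction and masses are not known exactly. Their poses are not given: they have to be found in the camera images.
- seating_tool: Loose steel press tool, 82 mm tall, 0.2 to 0.33 kg, standing upright: white plastic face 50 mm diameter, 10 mm thick; steel collar 44 mm diameter from 10 to 22 mm up; round handle 28 mm diameter from 22 to 82 mm up, thin dark rings near its top. Its yaw does not matter. Origin: centre of the flat underside (pressing face); z up along the handle.
- bearing_unit: Unfinished unit, fixed: grey base 80x80x8 mm, round dark steel housing 62 mm diameter with its rim 34 mm above the worktop, and centred on it a flat black cover, 62 mm diameter, 6 mm thick, standing proud: top at 56 mm, a 16 mm gap under it showing its white skirt (58 mm). Home: top at 40 mm, no gap. Origin: centre of the base's underside, z up. It may be left or right of the finished unit.
- cover (a joint): How far that unit's cover is pressed straight down, m: 0 proud, 0.016 fully home on the housing. Released before about 0.009 it springs back up; the push needed rises to about 10 N at 0.003 to 0.005 and then falls; past 0.010 it snaps down to 0.016 by itself, away from the tool, and stays. Once it is home, further pressing meets a rigid stop.
- finished_unit: The finished unit, fixed, same make and size, its black cover already home with no gap: top 40 mm above the worktop. Origin: centre of the base's underside. To be left alone.
Not all that is in view belongs to the job. What is shaped like the seating_tool but yellow is not meant.

How it is judged (in metres and radians):
On the way:
1. the cover is home under the tool, which is held in the gripper squarely over it (axes within 15 mm, tilt under 10 degrees, face less than 55 mm above the worktop) (value of joint cover above 0.014 m and z of seating_tool in the frame of bearing_unit below 0.055 m and contact force between the fingers and seating_tool above 2 N and horizontal distance between seating_tool and bearing_unit below 0.015 m and angle between seating_tool's own z axis and vertical below 0.175 rad).
At the end, for the whole second after the job is handed in: the cover is pressed down by more than 14 mm of its 16 mm; the seating tool stands upright (within 10 degrees) and at rest on the worktop, its face less than 20 mm above it, released (value of joint cover above 0.014 m and height (world z) of seating_tool between -0.01 and 0.02 m and angle between seating_tool's own z axis and vertical below 0.175 rad and linear speed of seating_tool below 0.02 m/s and contact force between the fingers and seating_tool below 0.2 N); the robot touches nothing.
It fails at once if the cover is pushed down with the tool off centre (more than 15 mm), tilted (more than 10 degrees) or not on it at all (value of joint cover between 0.005 and 0.014 m and (horizontal distance between seating_tool and bearing_unit above 0.015 m or angle between seating_tool's own z axis and vertical above 0.175 rad)).
It fails at once if the gripper or arm itself pushes on the bearing unit (more than 3 N) (contact force between any of the fingers, the arm and bearing_unit above 3 N).
It fails at once if the finished unit is pressed with the tool, fingers or arm (more than 3 N) (contact force between any of seating_tool, the fingers, the arm and finished_unit above 3 N).
It also fails if it takes over 51 s, if anything falls off the work surface, if the arm or the gripper's body presses on something with over 40 N, if the wrist force passes 120 N, or if a joint passes its speed limit or range.

## Working session

There is one attempt and no reset: what is moved stays moved. The work goes in short steps, Python scripts to look and compute and a tool call to move; the robot and the scene stay as the last step left them, time stands still between calls to the robot, and variables do not carry over. Pictures are saved under pics/ and viewed, about 8 in all and at most 12, crops included, and the job is handed in when it is done.

Besides the shell and the picture viewer there is one more tool, called after "Call:" as name(argument=value, ...), one argument or row to a line, values as JSON. play_rows: Moves the arm, as the interface text tells. Its arguments: {"type":"object","properties":{"deltas":{"type":"array","items":{"type":"array","items":{"type":"number"}}},"squeeze":{"type":"number"}},"required":["deltas"]}

```bash
mkdir -p pics
cat > h.py <<'E'
import numpy as np, cv2, pickle
from rig import sensors, capture, order, ctrl
def snap(n,f):
    s=sensors.sense(); c=capture(n); pickle.dump((s,c),open(f'pics/{f}.pkl','wb'))
    cv2.imwrite(f'pics/{f}.png',c['pixels'][:,:,::-1]); return s,c
def load(f): return pickle.load(open(f'pics/{f}.pkl','rb'))
def pts(c,uv,z=None,T=None):
    """uv Nx2 pixels -> world; with z: ray onto plane; else depth map"""
    uv=np.atleast_2d(np.array(uv,float))
    K=np.array([[c['fx'],0,c['cx']],[0,c['fy'],c['cy']],[0,0,1.]])
    n=cv2.undistortPoints(uv[:,None],K,np.array([c['k1'],0,0,0.]))[:,0]
    d=np.c_[n,np.ones(len(n))]
    R,e=np.array(c['rotation']),np.array(c['eye'])
    w=d@R.T
    if z is None:
        s=c['z_map'][uv[:,1].astype(int),uv[:,0].astype(int)]
    else: s=(z-e[2])/w[:,2]
    return e+w*s[:,None]
E
python3 - <<'E'
from h import *
for n in('scene','top'):
    s,c=snap(n,n+'0'); print(n,c['eye'],np.round(c['rotation'],3).tolist(),c['fx'],c['k1'],(c['z_map']>0).mean())
print(s,ctrl.tcp_to_grasp)
E
```

```text
scene [  60.96814638 -700.8922938   533.92106588] [-0.47, 0.836, -0.246, 0.137] 492.5283509691666 -0.06177561356621194 0.99609375
top [ 324.72195283  -66.42884587 1090.54783781] [-0.061, 0.707, -0.703, 0.05] 508.19776891236336 -0.09933599280926665 0.995966796875
{'time_s': 0.05, 'joints': array([ 9.46570011e-01,  3.13419427e-01,  1.49843783e+00, -1.26458305e-05,
        1.33098428e+00, -2.23416936e-01]), 'dq': array([ 0.00141751, -0.00057794, -0.00064954, -0.00119948, -0.00067825,
        0.00078741]), 'tau': array([ 5.09685065e-03, -4.13357735e+01, -2.60474271e+01, -6.17573073e-05,
        3.01400534e-03,  1.99960130e-05]), 'eef_pos': array([204.70550556, 483.16980467, 230.75043362]), 'ee_rot': array([-2.51202043e-04,  1.99064423e-01,  9.79986207e-01, -5.71719045e-04]), 'force': array([ 0.22703364,  0.40785828, -0.44928404]), 'wrist_torque': array([ 0.0164546 ,  0.00792121, -0.01934072]), 'grip_width': 0.9996102874396233} -18.700000000000003
```

View pics/scene0.png

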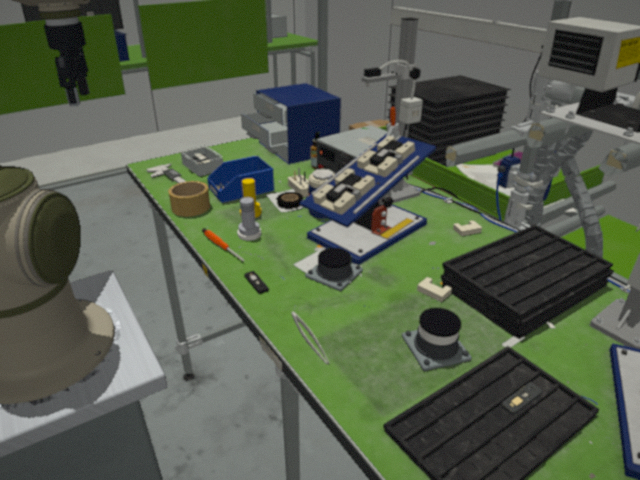

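View pics/top0.png

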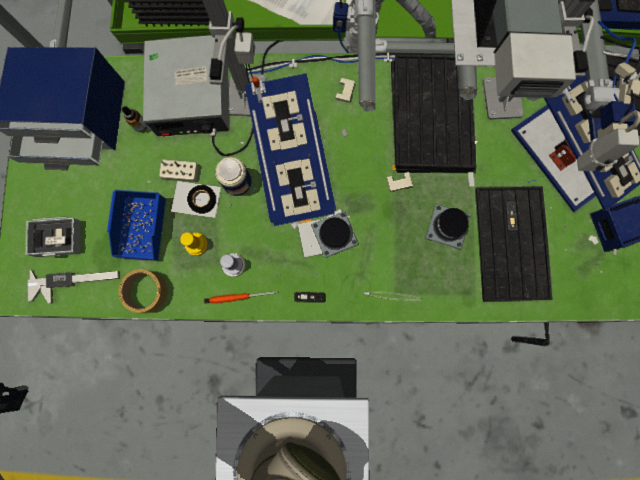

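The steel tool is at scene (248,222) and top (232,264). Its yellow double is at top (193,243). The unit with the white skirt showing is the proud one, at scene (438,335) and top (450,222). The one at top (335,233) shows no skirt, so it is the finished unit. I'll measure these and confirm them in a crop.

```bash
sed -i "s/R,e=np.array(c\['rotation'\])/from scipy.spatial.transform import Rotation as RR; R,e=RR.from_quat(np.roll(c['rotation'],-1)).as_matrix()/" h.py
python3 - <<'E'
from h import *
# depth-based clouds in both views
for f,boxes in (('top0',{'tool':(210,240,255,285),'proud':(420,195,480,255),'fin':(305,205,365,265)}),('scene0',{'tool':(225,185,270,250),'proud':(395,300,480,375),'fin':(300,235,370,290)})):
    s,c=load(f)
    for k,(a,b,d,e) in boxes.items():
        u,v=np.meshgrid(np.arange(a,d),np.arange(b,e)); uv=np.c_[u.ravel(),v.ravel()]
        P=pts(c,uv); h=P[:,2]
        ht={'tool':82,'proud':56,'fin':40}[k]
        m=(abs(h-ht)<5)
        img=np.zeros(c['z_map'].shape,np.uint8); img[uv[m][:,1],uv[m][:,0]]=255
        if m.sum()<5: print(f,k,'few',np.percentile(h,[5,50,95,99])); continue
        (x,y),r=cv2.minEnclosingCircle(P[m][:,:2].astype(np.float32))
        print(f,k,m.sum(),'medz',np.median(h[m]).round(1),'mean',P[m].mean(0).round(1),'circ',round(x,1),round(y,1),round(r,1),'ray', pts(c,uv[m].mean(0),ht).round(1))
a=cv2.imread('pics/scene0.png'); b=cv2.imread('pics/top0.png')
r=lambda i,x,y:cv2.resize(i[y:y+100,x:x+130],(390,300),interpolation=cv2.INTER_CUBIC)
cv2.imwrite('pics/crop1.png',np.vstack([np.hstack([r(a,190,160),r(a,370,285)]),np.hstack([r(b,165,215),r(b,385,175)])]))
E
```

```text
top0 tool 148 medz 82.0 mean [428.1 130.6  81.9] circ 428.4 130.6 13.9 ray [[428.1 130.6  82. ]]
top0 proud 691 medz 56.5 mean [ 514.6 -333.2   56.5] circ 514.8 -333.5 31.8 ray [[ 514.6 -333.3   56. ]]
top0 fin 665 medz 40.0 mean [496.2 -86.8  40.1] circ 496.7 -86.7 31.0 ray [[496.1 -86.8  40. ]]
scene0 tool 90 medz 81.4 mean [430.1 129.2  81. ] circ 440.8 160.9 50.1 ray [[429.1 127.   82. ]]
scene0 proud 1016 medz 57.1 mean [ 513.8 -336.4   56.8] circ 516.5 -334.4 32.2 ray [[ 514.4 -336.    56. ]]
scene0 fin 559 medz 39.9 mean [495.9 -91.1  39.7] circ 498.0 -88.9 31.9 ray [[495.5 -91.7  40. ]]
```

View pics/crop1.png

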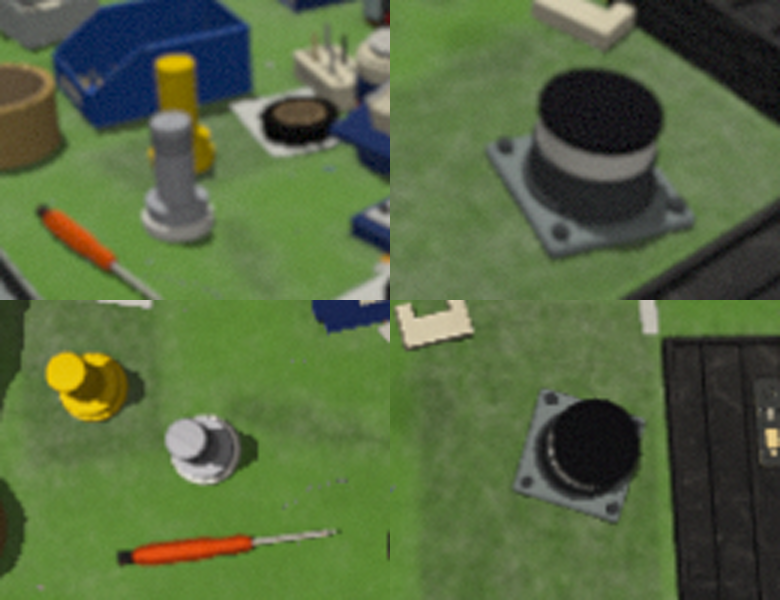

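The crop confirms both: the grey tool stands in front of the yellow one, and the right-hand unit has the white skirt gap. Both views agree to about 3 mm, and the heights and radii match (82/14, 56/31, 40/31). I'll check the carry corridor's heights while I start the approach. For the turn, −90° of yaw keeps the jaws clear of the yellow tool.

Run:
```python
from h import *
s,c=load('top0'); u,v=np.meshgrid(np.arange(640),np.arange(480)); uv=np.c_[u.ravel(),v.ravel()]
P=pts(c,uv)
s2,c2=load('scene0'); P=np.r_[P,pts(c2,uv)]
print('x rows 330..650, y cols 250..-430')
for x in range(330,660,40):
    print(x,[int(np.percentile(q,99)) if len(q:=P[(abs(P[:,0]-x)<20)&(abs(P[:,1]-y)<20)][:,2])else None for y in range(240,-440,-40)])
im=c['pixels'].astype(int); m=((im[:,:,0]>130)&(im[:,:,2]<60)).ravel()&(u.ravel()<230)&(u.ravel()>165)&(v.ravel()>220)&(v.ravel()<262)
q=P[:len(m)][m]; print('yellow top',q[q[:,2]>77].mean(0))
```

```text
x rows 330..650, y cols 250..-430
330 [4, 9, 11, 4, 4, 3, 4, 4, 1090, 4, 3, 4, 4, 4, 3, 4, 4]
370 [3, 12, 16, 16, 11, 9, 9, 10, 8, 4, 10, 10, 9, 5, 4, 4, 14]
410 [3, 3, 81, 83, 4, 3, 4, 3, 4, 4, 4, 4, 4, 4, 4, 4, 14]
450 [81, 83, 81, 84, 4, 4, 4, 7, 41, 13, 4, 3, 4, 4, 4, 8, 14]
490 [83, 84, 3, 4, 4, 100, 99, 41, 44, 42, 4, 4, 3, 14, 59, 58, 14]
530 [11, 20, 4, 4, 3, 114, 131, 130, 105, 41, 4, 4, 3, 11, 59, 59, 14]
570 [21, 22, 83, 91, 14, 140, 144, 140, 120, 4, 4, 4, 3, 4, 14, 5, 14]
610 [41, 21, 99, 99, 133, 146, 147, 146, 127, 4, 4, 15, 17, 4, 5, 4, 14]
650 [42, 21, 95, 98, 151, 164, 167, 160, 129, 4, 4, 49, 50, 49, 458, 459, 458]
yellow top [470.76616119 209.59012644  96.17885662]
```

Call:
play_rows(
  deltas=[
    [0.37,-0.59,0,0,0,-1,1],
    [0.37,-0.59,0,0,0,-1,1],
    [0.37,-0.59,0,0,0,-1,1],
    [0.37,-0.59,0,0,0,-1,1],
    [0.37,-0.59,0,0,0,-1,1],
    [0.37,-0.59,0,0,0,-1,1],
    [0.37,-0.59,0,0,0,-1,1],
    [0.37,-0.59,0,0,0,-1,1],
  ],
)

```text
time_s: 0.77
eef_pos: [323.6, 293.3, 231.1]
ee_rot: [-0.0, 0.582, 0.813, -0.0]
force: [0.6, -0.4, 0.8]
grip_width: 0.999
```

Call:
play_rows(
  deltas=[
    [0.37,-0.59,0,0,0,-1,1],
    [0.37,-0.59,0,0,0,-1,1],
    [0.37,-0.59,0,0,0,-1,1],
    [0.37,-0.59,0,0,0,-1,1],
    [0.37,-0.59,0,0,0,-1,1],
    [0.37,-0.59,0,0,0,-1,1],
    [0.37,-0.59,0,0,0,-1,1],
    [0,0,0,0,0,0,1],
  ],
)

```text
time_s: 1.43
eef_pos: [428.6, 126.3, 230.9]
ee_rot: [0.0, 0.836, 0.548, -0.0]
force: [-0.5, 0.7, -1.0]
grip_width: 1.002
```

```bash
cat >> h.py <<'E'
def wrist(f):
    from scipy.spatial.transform import Rotation as RR
    s,c=snap('wrist',f); T=np.eye(4); T[:3,:3]=RR.from_quat(np.roll(s['ee_rot'],-1)).as_matrix(); T[:3,3]=s['eef_pos']
    T=T@np.array(c['tool_from_camera']); c['eye']=T[:3,3]; c['rotation']=np.roll(RR.from_matrix(T[:3,:3]).as_quat(),1); return s,c
def disk(c,h,tol=5,near=None,rad=60):
    u,v=np.meshgrid(np.arange(640),np.arange(480)); uv=np.c_[u.ravel(),v.ravel()]; P=pts(c,uv)
    m=(abs(P[:,2]-h)<tol)&(np.hypot(*(P[:,:2]-near).T)<rad)
    (x,y),r=cv2.minEnclosingCircle(P[m][:,:2].astype(np.float32)); return m.sum(),np.round([x,y,r,*P[m].mean(0)],1)
E
python3 - <<'E'
from h import *
s,c=wrist('w1'); print(s['eef_pos'],s['force']); print(disk(c,82,6,[428.5,130.5]))
E
```

```text
[428.60903513 126.25776862 230.92661462] [-0.5138781   0.66747523 -1.01242809]
(np.int64(1018), array([430.6, 130.9,  13.9, 430.8, 131.5,  82.7]))
```

View pics/w1.png

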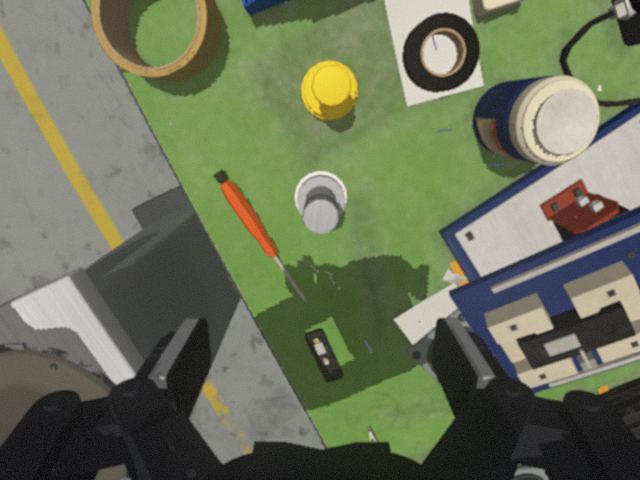

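The wrist view shows the grey tool at (320,205) clear of everything, with the jaws straddling away from the yellow one. It measures (430.5,131), against (428.5,130.5) from the top camera.

Call:
play_rows(
  deltas=[
    [0.02,0.1,-0.8,0,0,0,1],
    [0,0,-0.8,0,0,0,1],
    [0,0,-0.8,0,0,0,1],
    [0,0,0,0,0,0,1],
    [0,0,0,0,0,0,1],
  ],
)

```text
time_s: 1.9
eef_pos: [426.9, 134.0, 135.2]
ee_rot: [-0.001, 0.833, 0.553, -0.001]
force: [1.5, 0.5, 0.7]
grip_width: 0.999
```

Call:
play_rows(
  deltas=[
    [0.07,-0.07,-0.6,0,0,0,1],
    [0,0,-0.6,0,0,0,1],
    [0,0,-0.6,0,0,0,1],
    [0,0,-0.5,0,0,0,1],
    [0,0,-0.32,0,0,0,1],
    [0,0,0,0,0,0,1],
    [0,0,0,0,0,0,1],
  ],
)

```text
time_s: 2.48
eef_pos: [431.5, 130.9, 32.1]
ee_rot: [0.001, 0.833, 0.553, 0.001]
force: [-0.6, -0.5, 0.2]
grip_width: 0.997
```

Call:
play_rows(
  deltas=[
    [0,0,0,0,0,0,-1],
    [0,0,0,0,0,0,-1],
    [0,0,0,0,0,0,-1],
    [0,0,0,0,0,0,-1],
    [0,0,0,0,0,0,-1],
    [0,0,0,0,0,0,-1],
    [0,0,0,0,0,0,-1],
    [0,0,0,0,0,0,-1],
  ],
  squeeze=80,
)

```text
time_s: 3.15
eef_pos: [430.7, 130.6, 31.1]
ee_rot: [0.0, 0.834, 0.552, 0.0]
force: [-2.0, 0.0, 6.3]
grip_width: 0.311
```

Gripped at about 26–28 mm, which fits the handle. Lifting.

Call:
play_rows(
  deltas=[
    [0,0,0.2,0,0,0,-1],
    [0,0,0.5,0,0,0,-1],
    [0,0,0.7,0,0,0,-1],
    [0,0,0.7,0,0,0,-1],
    [0,0,0.7,0,0,0,-1],
    [0,0,0.5,0,0,0,-1],
    [0,0,0.2,0,0,0,-1],
    [0,0,0,0,0,0,-1],
  ],
)

```text
time_s: 3.82
eef_pos: [430.9, 130.6, 171.9]
ee_rot: [0.001, 0.834, 0.552, 0.001]
force: [0.5, -0.7, -3.2]
grip_width: 0.313
```

Run:
```python
from h import *
s,c=snap('scene','s1'); print(s['eef_pos'],s['force'],s['grip_width'])
i=cv2.imread('pics/s1.png'); cv2.imwrite('pics/s1c.png',cv2.resize(i[90:270,160:370],None,fx=3,fy=3,interpolation=cv2.INTER_CUBIC))
```

```text
[430.94326419 130.62268693 171.90014745] [ 0.54963982 -0.73987181 -3.16969709] 0.3128305714691092
```

View pics/s1c.png

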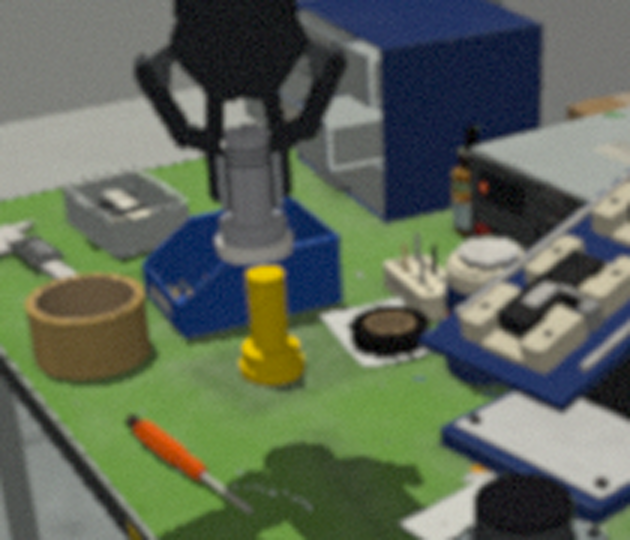

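Held upright and clear, weighing about 3.2 N. I'll carry it along x≈430, past the tilted tray and over the finished unit's side, then move in over the proud cover.

Call:
play_rows(
  deltas=[
    [0,-0.3,0,0,0,0,-1],
    [0,-0.6,0,0,0,0,-1],
    [0,-0.8,0,0,0,0,-1],
    [0,-0.8,0,0,0,0,-1],
    [0,-0.8,0,0,0,0,-1],
    [0,-0.8,0,0,0,0,-1],
    [0,-0.8,0,0,0,0,-1],
    [0,-0.8,0,0,0,0,-1],
  ],
)

```text
time_s: 4.53
eef_pos: [429.4, -98.6, 168.7]
ee_rot: [-0.002, 0.834, 0.552, -0.001]
force: [1.7, -0.4, -2.7]
grip_width: 0.314
```

Call:
play_rows(
  deltas=[
    [0.1,-0.8,0,0,0,0,-1],
    [0.3,-0.8,0,0,0,0,-1],
    [0.5,-0.8,0,0,0,0,-1],
    [0.5,-0.8,0,0,0,0,-1],
    [0.4,-0.8,0,0,0,0,-1],
    [0.2,-0.8,0,0,0,0,-1],
    [0.1,-0.6,0,0,0,0,-1],
    [0,-0.4,0,0,0,0,-1],
  ],
)

```text
time_s: 5.2
eef_pos: [514.1, -331.3, 167.4]
ee_rot: [-0.002, 0.834, 0.552, -0.001]
force: [-0.5, 0.2, -2.2]
grip_width: 0.311
```

Call:
play_rows(
  deltas=[
    [0,0,0,0,0,0,-1],
    [0,0,0,0,0,0,-1],
    [0,0,0,0,0,0,-1],
  ],
)

```text
time_s: 5.45
eef_pos: [514.1, -328.4, 169.0]
ee_rot: [-0.001, 0.834, 0.552, -0.0]
force: [-0.7, 0.6, -2.9]
grip_width: 0.307
```

Run:
```python
from h import *
s,c=wrist('w2'); print(s['eef_pos'],s['force'],s['grip_width'])
print('cover',disk(c,56,6,[514.5,-334]))
s,c2=snap('scene','s2')
i=cv2.imread('pics/s2.png')[180:400,320:560]; j=cv2.imread('pics/w2.png')
cv2.imwrite('pics/m2.png',np.hstack([cv2.resize(i,(400,367)),cv2.resize(j,(400,300)) if 0 else cv2.copyMakeBorder(cv2.resize(j,(400,300)),0,67,0,0,0)]))
```

```text
[ 514.06637602 -328.38649084  169.02663863] [-0.69600303  0.5894795  -2.94295999] 0.30683707259749765
cover (np.int64(3695), array([ 516.7, -333.4,   30.8,  522.1, -323.5,   56.9]))
```

View pics/m2.png

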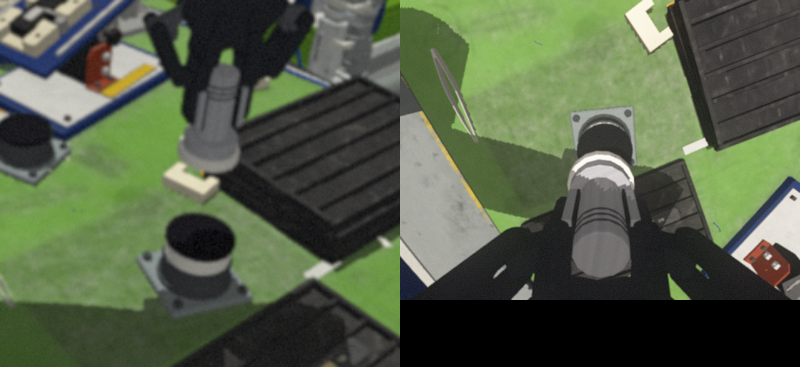

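The proud unit is right below the held tool. I'll check the tool's tilt and offset numerically using silhouette edges from the scene view, since the perspective makes it look leaning.

Run:
```python
from h import *
from scipy.optimize import least_squares
s,c=load('s2'); W=wrist('w3')[1]; tc=np.array(s['eef_pos'])
_,tp=snap('top','t2')
u,v=np.meshgrid(np.arange(640),np.arange(480)); uv=np.c_[u.ravel(),v.ravel()]
for nm,cc in(('scene',c),('wrist',W)):
    P=pts(cc,uv); col=cc['pixels'].reshape(-1,3).astype(int)
    m=(np.hypot(*(P[:,:2]-tc[:2]).T)<45)&(P[:,2]>128)&(P[:,2]<tc[2]+60)&(col.min(1)>75)
    Q=P[m]; e=np.array(cc['eye'])
    print(nm,m.sum(),'zrange',np.percentile(Q[:,2],[1,99]).round(1))
    H=Q[(Q[:,2]>tc[2]-1)&(Q[:,2]<tc[2]+46)]
    f=lambda p:np.hypot(H[:,0]-p[0]-p[2]*(H[:,2]-tc[2]),H[:,1]-p[1]-p[3]*(H[:,2]-tc[2]))-14
    r=least_squares(f,[tc[0],tc[1],0,0],loss='soft_l1'); p=r.x
    print(' handle axis at tcp z',p[:2].round(1),'tilt deg',np.degrees(p[2:]).round(1),'n',len(H),'res',np.median(abs(r.fun)).round(2),'at face',(p[:2]-31*p[2:]).round(1),'-tcp',(p[:2]-tc[:2]).round(1))
    D=Q[(Q[:,2]<tc[2]-20)]
    if len(D)>20:
        g=lambda p:np.hypot(D[:,0]-p[0],D[:,1]-p[1])-25
        r=least_squares(g,tc[:2],loss='soft_l1'); print(' face disc',r.x.round(1),len(D),np.median(abs(r.fun)).round(2))
```

```text
scene 1579 zrange [140.7 221.4]
 handle axis at tcp z [ 513.2 -328.4] tilt deg [ 2.4 -1.6] n 627 res 1.11 at face [ 511.9 -327.5] -tcp [-1.1 -0.1]
 face disc [ 514.4 -328.1] 281 0.77
wrist 16648 zrange [144.1 222.8]
 handle axis at tcp z [ 514.7 -328.8] tilt deg [ 0.1 -0. ] n 5432 res 0.45 at face [ 514.6 -328.8] -tcp [ 0.4 -0.6]
 face disc [ 514.1 -329.4] 1006 0.51
```

Upright and centred on the TCP (tilt under 3°). I'll shift −5.6 mm in y and +1 mm in x, and come down to about 6 mm above the cover.

Call:
play_rows(
  deltas=[
    [0.03,-0.14,0,0,0,0,-1],
    [0,0,-0.4,0,0,0,-1],
    [0,0,-0.5,0,0,0,-1],
    [0,0,-0.5,0,0,0,-1],
    [0,0,-0.4,0,0,0,-1],
    [0,0,0,0,0,0,-1],
    [0,0,0,0,0,0,-1],
    [0,0,0,0,0,0,-1],
  ],
)

```text
time_s: 6.32
eef_pos: [516.2, -335.5, 99.8]
ee_rot: [0.001, 0.834, 0.552, 0.0]
force: [0.1, 0.2, -3.0]
grip_width: 0.303
```

Call:
play_rows(
  deltas=[
    [-0.02,0.03,-0.15,0,0,0,-1],
    [0,0,-0.1,0,0,0,-1],
    [0,0,-0.05,0,0,0,-1],
    [0,0,-0.05,0,0,0,-1],
    [0,0,-0.05,0,0,0,-1],
    [0,0,0,0,0,0,-1],
  ],
)

```text
time_s: 6.82
eef_pos: [514.8, -333.8, 83.4]
ee_rot: [0.0, 0.834, 0.552, -0.0]
force: [-3.5, 2.7, 6.3]
grip_width: 0.308
```

Contact, at about 9 N net and 3.6 mm of travel as predicted. Pressing on through the snap.

Call:
play_rows(
  deltas=[
    [0,0,-0.08,0,0,0,-1],
    [0,0,-0.08,0,0,0,-1],
    [0,0,-0.08,0,0,0,-1],
    [0,0,0,0,0,0,-1],
  ],
)

```text
time_s: 7.15
eef_pos: [514.6, -333.6, 72.0]
ee_rot: [-0.001, 0.834, 0.552, -0.0]
force: [-0.6, 0.1, -3.1]
grip_width: 0.308
```

The force is back to weight only, so the cover snapped away. Raising to check.

Call:
play_rows(
  deltas=[
    [0,0,0,0,0,0,-1],
    [0,0,0.3,0,0,0,-1],
    [0,0,0.7,0,0,0,-1],
    [0,0,0.7,0,0,0,-1],
    [0,0,0.3,0,0,0,-1],
    [-0.5,0.5,0,0,0,0,-1],
    [-0.8,0.8,0,0,0,0,-1],
    [-0.7,0.8,0,0,0,0,-1],
  ],
)

```text
time_s: 7.82
eef_pos: [436.9, -252.4, 153.6]
ee_rot: [0.001, 0.834, 0.552, 0.0]
force: [0.2, 0.6, -2.7]
grip_width: 0.311
```

Call:
play_rows(
  deltas=[
    [-0.35,0.6,0,0,0,0,-1],
    [0,0.2,0,0,0,0,-1],
    [0,0,0,0,0,0,-1],
    [0,0,0,0,0,0,-1],
    [0,0,0,0,0,0,-1],
  ],
)

```text
time_s: 8.23
eef_pos: [424.7, -222.1, 153.4]
ee_rot: [0.001, 0.834, 0.552, 0.0]
force: [-0.1, -0.9, -3.0]
grip_width: 0.308
```

Run:
```python
from h import *
s,c=snap('scene','s3'); _,t=snap('top','t3'); print(s['eef_pos'],s['force'])
for cc in(c,t): print('home',disk(cc,40,5,[515,-334],45),'proud?',(disk(cc,56,5,[515,-334],45) if 0 else ''))
w=c; 
u,v=np.meshgrid(np.arange(640),np.arange(480)); uv=np.c_[u.ravel(),v.ravel()]
P=pts(c,uv); tc=s['eef_pos']
q=P[(np.hypot(*(P[:,:2]-[515,-334]).T)<45)]; print('max h unit',np.percentile(q[:,2],99.5))
q=P[(np.hypot(*(P[:,:2]-tc[:2]).T)<30)&(P[:,2]>20)]; print('tool bottom z',np.percentile(q[:,2],[0.5,2]))
q=P[(np.hypot(*(P[:,:2]-tc[:2]).T)<80)&(P[:,2]<25)]; print('floor near',np.percentile(q[:,2],[5,50,99]))
cv2.imwrite('pics/s3c.png',cv2.resize(cv2.imread('pics/s3.png')[180:400,300:560],None,fx=3,fy=2.7,interpolation=cv2.INTER_CUBIC))
```

```text
[ 424.71528222 -222.14015112  153.37449696] [-0.07557284 -0.89742993 -3.00847204]
home (np.int64(1022), array([ 516.4, -334.6,   32.3,  513.6, -336.8,   40.6])) proud? 
home (np.int64(57), array([ 531.8, -348.9,   20.7,  534.2, -350.8,   40.1])) proud? 
max h unit 42.89875865675987
tool bottom z [124.70050263 127.71349431]
floor near [-1.02144695  0.78338254  8.47068463]
```

View pics/s3c.png

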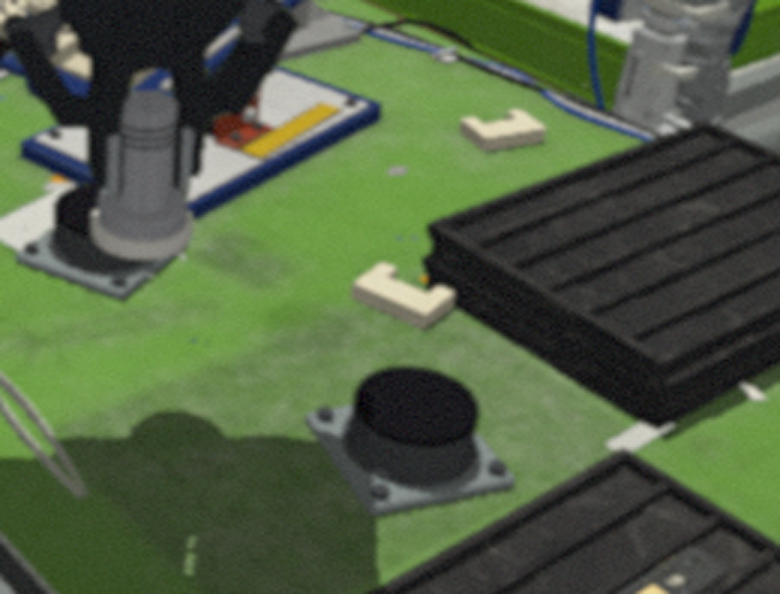

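The skirt gap is gone and the cover top measures 40.6 mm, so it is home. The spot below is clear, and I'll shift +15 mm in x away from the thin wire loop before standing the tool down.

Call:
play_rows(
  deltas=[
    [0.38,0,-0.3,0,0,0,-1],
    [0,0,-0.6,0,0,0,-1],
    [0,0,-0.6,0,0,0,-1],
    [0,0,-0.6,0,0,0,-1],
    [0,0,-0.5,0,0,0,-1],
    [0,0,-0.3,0,0,0,-1],
    [0,0,0,0,0,0,-1],
    [0,0,0,0,0,0,-1],
  ],
)

```text
time_s: 9.0
eef_pos: [439.3, -221.4, 36.7]
ee_rot: [-0.0, 0.834, 0.552, -0.0]
force: [0.4, -0.3, -3.0]
grip_width: 0.306
```

Call:
play_rows(
  deltas=[
    [0,0,-0.05,0,0,0,-1],
    [0,0,-0.04,0,0,0,-1],
    [0,0,-0.03,0,0,0,-1],
    [0,0,0,0,0,0,-1],
    [0,0,0,0,0,0,-1],
  ],
)

```text
time_s: 9.42
eef_pos: [439.3, -221.1, 32.4]
ee_rot: [0.0, 0.834, 0.552, 0.0]
force: [-0.0, -0.3, -1.7]
grip_width: 0.312
```

Call:
play_rows(
  deltas=[
    [0,0,-0.03,0,0,0,-1],
    [0,0,0,0,0,0,-1],
    [0,0,0,0,0,0,-1],
  ],
)

```text
time_s: 9.67
eef_pos: [439.3, -221.1, 31.2]
ee_rot: [0.0, 0.834, 0.552, 0.0]
force: [-0.9, -0.6, 0.1]
grip_width: 0.307
```

Standing on the worktop. Now opening the gripper and retreating straight up.

Call:
play_rows(
  deltas=[
    [0,0,0,0,0,0,0],
    [0,0,0,0,0,0,0.5],
    [0,0,0,0,0,0,1],
    [0,0,0,0,0,0,1],
    [0,0,0,0,0,0,1],
    [0,0,0,0,0,0,1],
    [0,0,0,0,0,0,1],
    [0,0,0,0,0,0,1],
  ],
)

```text
time_s: 10.33
eef_pos: [439.2, -221.0, 30.9]
ee_rot: [0.0, 0.834, 0.552, 0.0]
force: [0.3, 0.0, -0.7]
grip_width: 0.997
```

Call:
play_rows(
  deltas=[
    [0,0,0.3,0,0,0,1],
    [0,0,0.6,0,0,0,1],
    [0,0,0.8,0,0,0,1],
    [0,0,0.8,0,0,0,1],
    [0,0,0.8,0,0,0,1],
    [0,0,0.4,0,0,0,1],
    [0,0,0,0,0,0,1],
    [0,0,0,0,0,0,1],
  ],
)

```text
time_s: 11.0
eef_pos: [439.2, -221.0, 179.1]
ee_rot: [0.0, 0.834, 0.552, 0.0]
force: [-0.1, -0.6, -0.8]
grip_width: 0.998
```

Run:
```python
from h import *
s,c=snap('scene','s4'); print(s['eef_pos'],s['force'],s['grip_width'])
print('tool top',disk(c,82,5,[439.5,-221],40)); print('cover',disk(c,40,5,[515,-334],45))
cv2.imwrite('pics/s4c.png',cv2.resize(cv2.imread('pics/s4.png')[150:400,290:560],None,fx=2.4,fy=2.4,interpolation=cv2.INTER_CUBIC))
```

```text
[ 439.19330544 -221.01692428  179.06767885] [-0.12888028 -0.60002794 -0.84560519] 0.9978475394190803
tool top (np.int64(190), array([ 438.6, -223.1,   14. ,  437.3, -224.8,   81.5]))
cover (np.int64(1024), array([ 515.5, -334.9,   32.6,  513.6, -336.7,   40.6]))
```

View pics/s4c.png

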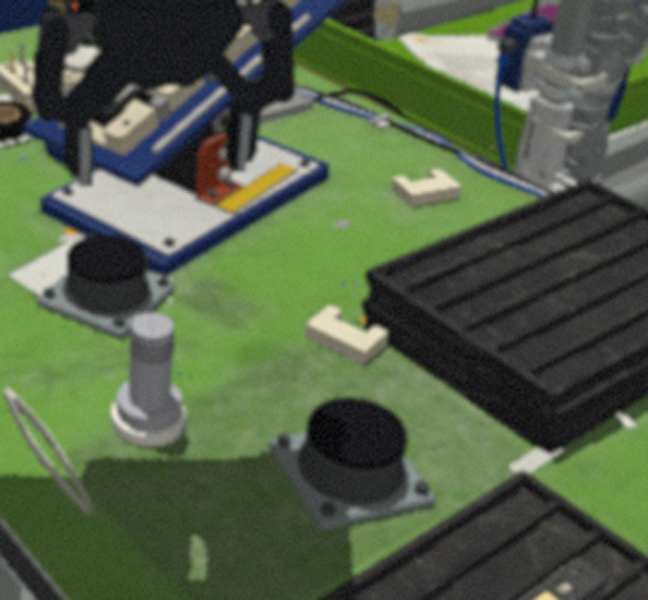

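The tool stands upright at crop (150,380), released. The cover is home at (355,450), and the open gripper hangs clear of everything. Handing in.

```bash
python3 -c "
from rig import order; print(order.finish_job())"
```

```text
the job is handed in; nothing more can be done
None
```

The cover is pressed home on the right-hand unit, and the steel tool is standing upright and released on the worktop. I handed the job in at about 11 s; it gave no verdict.

- **Pressing:** I lifted the grey tool by its handle, leaving the yellow one alone. I set it about 1–2 mm from the cover's measured centre, with tilt under 3°, and pressed straight down. The push was about 9 N at 3.6 mm of travel. After the snap, the wrist force was back to the tool's weight alone.
- **Last checks:** the cover top measures 40.6 mm (home is 40) and no skirt shows. The tool top is at 81.5 mm (82 when standing), and the open gripper is about 150 mm above where it let go. The finished unit was not touched.
- **Checks that disagreed:**
  - The views differed by 2–3 mm on positions.
  - The scene view gave the held tool about 2–3° of tilt, while the wrist view gave 0°.
  - The first top-view check after pressing saw only part of the cover, probably because the arm was in the way. The home reading therefore rests on the scene camera and the force drop.

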